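Set the length stop and load the neck blank

ROBOT

A 6-joint arm with a two-finger parallel gripper is mounted at the origin on the work surface. World frame = base frame: x ahead of the robot, y to its left, z up, the work surface at z = 0. Lengths are in m, angles in rad, forces in N, time in s.
With the tool pointing down it reaches from about 0.35 to 0.875 m from the base axis. Payload 15.5 kg.
Tool frame: the origin (TCP) lies at the very end of the fingers, on their centre line; the grasp point (between the pads) lies 19 mm behind it (arm.pinch_z is the distance from the TCP to the grasp point, in m); z points along the fingers, y is the line along which they close (so a half turn about z gives the same grasp; the last joint's range is limited). The gripper opens to 85 mm and grips with 20 to 120 N. Pads are 22 mm wide; open, the fingers measure 114 mm over their backs; the gripper's body (76 mm by 85 mm) begins 54 mm behind the grasp point. The pads swing forward as they close: fully open they stand 13 mm farther back than shut.
Start: joints at [1.111, 0.494, 1.345, -0, 1.302, -0.096], TCP at [0.223, 0.584, 0.231] pointing down, gripper open.
Joint ranges: [-2.91, 2.91], [-0.82, 2.16], [0.22, 2.67], [-1.22, 4.37], [0.12, 2.79], [-3.08, 3.08]. Speed limits (rad/s): [1.89, 1.89, 2.57, 3.01, 3.01, 3.01].

INTERFACE

Orientations are given as a unit quaternion [w, x, y, z].
In Python, from cell import monitor, viewer, workorder, arm gives the robot as it stands. The module is installed in compiled form; this text tells all that it offers.
- The arm moves only by the tool drive_tool, never from a script. Its argument "motion" is a list that holds one entry, the list of rows, each a list of 7 numbers: the finger opening in m, from 0 to 0.0854, then the shift along the tool's x, y, z in m, then the turn, a rotation vector about the tool's x, y, z in rad. A call has exactly 8 rows; each row is the pose to reach, as a shift and turn from the pose commanded when the call began, along the tool's axes at that moment; what a row does not reach only later rows make up. A row lasts 1/12 s, in which the tool goes at most 41.7 mm and 7.16 degrees, less where a joint would pass 70% of its speed; a pose out of reach is approached as far as the arm can. A call with a gripper value outside its range is refused whole. The fingers move at their own pace and stop on an object; "squeeze" is the grip in N (left out, the last holds). Time passes only in rows, so rows that repeat a pose let the fingers close, or fill a call up. It gives the time, the measured TCP pose, the force, the opening and the grip force at its end, in the units of the state.
- monitor.observe(): the state, without advancing time (a new reading comes with each control period).
- viewer.camera(name): name is "scene" or "top" or "wrist"; returns the picture (420x560x3 uint8, red, green, blue); there is no depth.
- viewer.calibration(name): a dict with "fx", "fy", "cx", "cy" (pixels), "position" and "attitude" of the camera in the world. Camera axes: x right, y down, z forward; pixel columns grow to the right and rows downward; lengths in m; the calibration is good to about 2 mm. The wrist camera is an equidistant fisheye: a pixel r from the principal point sees the ray r / f radians off the axis. A picture is of the moment at which its call begins: read the wrist's pose just before it. calibration takes no time and is no camera call; for the wrist camera it gives the pose at the moment of the call.
- workorder.sign_off(): hands the job in; it is judged then, once.
The state is a dict: "time": time; "joint_positions": joint angles; "qvel": joint speeds; "tau": joint torques, N m; "eef_pos": TCP position; "orientation": TCP orientation; "contact_force": force on the tool from outside, world axes, zero at the start; "ft_torque": the same for the moment, N m; "width": opening from 0.0 (shut) to 1.0 (fully open); "gripper_force": force on a finger pad.
Only numpy, scipy, OpenCV 4.12 (cv2) and the standard library are available. Lean on these libraries where they do the work, as an engineer would, in place of code of your own. Each camera call takes 0.05 s, during which the arm holds its last target. There are 200 camera calls.

TASK

Set up the sawing jig on the luthier's bench: slide the jig's stop along its track by its black grip until the yellow pointer stands over the red clip (not the blue one). Then lay the pale neck blank gently and flat in the jig's channel, on the long open side of the brass stop block, with its white end up against that block, leaving the pointer still on the red clip. Let go of the blank and do not disturb the other things on the bench.

Things in the scene. Friction and masses are not known exactly. Their poses are not given: they have to be found in the camera images.
- jig: fixed plywood sawing jig, 168 x 330 mm, base board 10 mm thick. Origin on the bench top; z up, y along channel and track (towards the robot's left), x across, away from the robot. Channel at x = -40 mm (see channel). Aluminium track: x 6 to 44 mm, y -175 to +15 mm, top z = 20 mm. White scale rail on the far side: x 48 to 84 mm, top z = 16 mm
- channel (a point): middle of the channel's floor, at jig x = -40 mm, y = 0, z = 10 mm. The channel is 52 mm wide and runs the full 330 mm along jig y, ends open, between two brown walls 8 mm thick with tops at jig z = 22 mm
- stop (a joint): sliding stop's place along the track in m, -0.07 to +0.07, growing along the jig's +y; 0 is at the jig's y = -80 mm. It moves stiffly (about 7 N) and stays where it is left
- stop_grip (a point): centre of the top of the stop's black upright grip, 30 mm (jig x) by 24 mm (jig y), from jig z = 30 mm up to this point at z = 80 mm; at jig x = 25 mm. A steel foot below it is 34 mm long in y, top at z = 30 mm. A steel arm (12 mm wide in y, top at z = 39 mm) carries the brass stop block into the channel
- stop_pointer (a point): outer tip of the stop's yellow pointer, 4 mm wide, at jig x = 68 mm, z = 26 mm, at the same jig y as the grip's centre; it passes above the clips. y axis as the jig's y
- stop_face (a point): centre of the brass stop block's face that looks to the jig's +y, 8 mm in y from the grip's centre, on the channel's centre line at jig z = 27 mm. The block is 44 mm (x) by 16 mm (y) by 30 mm high. Axes as the jig's
- red_clip: red clip fixed on the white scale rail, 12 mm wide along the rail (jig y), 50 mm long across it, 5 mm high; the place to set. Origin under its centre; y axis as the jig's y. It may be on either side of the stop
- blue_clip: blue clip of the same shape, marking another length: not wanted
- blank: pale wooden neck blank with one white end, 160 mm (x) x 42 mm (y) x 32 mm high, about 0.16 kg, lying flat. Origin under its centre, z up; its own +x points to the white end
- white_end (a point): centre of the blank's white end face, 80 mm along +x from its centre, 16 mm above its underside
- blank_top (a point): centre of the blank's top face, with a thin dark line along it
- glue_bottle: white glue bottle, 58 mm across, 170 mm tall, standing; origin at the centre of its foot
- brush: flat glue brush with wooden handle, 180 mm long, lying; origin under its middle
- screwdriver: red-handled screwdriver, 190 mm long, lying; origin under its middle
- walnut_offcut: dark walnut offcut, 100 x 45 x 30 mm (not the neck blank); origin under its centre
- varnish_jar: amber jar, 68 mm across, 75 mm tall; origin at the centre of its foot
- maple_block: brown wooden block, 50 x 110 x 45 mm; origin under its centre
- bar_clamp: bar clamp with blue jaws, 150 mm long, 20 mm high, lying flat; origin under the middle of its bar
Not all that is in view belongs to the job. What is shaped like the blank but turquoise is not meant.

How it is judged:
By the outcome, as a careful person would: the job done as asked, in the order asked, and still so for the second after the job is handed in, with the robot touching nothing.
It also fails if it takes over 64 s, if anything falls off the work surface, if the arm or the gripper's body presses on something with over 40 N, if the wrist force passes 120 N, or if a joint passes its speed limit or range.

## Working session

There is one attempt and no reset: what is moved stays moved. The work goes in short steps, Python scripts to look and compute and a tool call to move; the robot and the scene stay as the last step left them, time stands still between calls to the robot, and variables do not carry over. Pictures are saved under pics/ and viewed, at most 10 in all, crops included, and the job is handed in when it is done.

Besides the shell and the picture viewer there is one more tool, called after "Request:" as name(argument=value, ...) on one line, values as JSON. drive_tool: Moves the arm, as the interface text tells. Its arguments: {"type":"object","properties":{"motion":{"type":"array"},"squeeze":{"type":"number"}},"required":["motion"]}

```bash
mkdir -p pics; cat > h.py <<'E'
import numpy as np, cv2
from scipy.spatial.transform import Rotation as R
from cell import monitor, viewer, workorder, arm
def q2R(q): return R.from_quat([q[1],q[2],q[3],q[0]])
def att(c):
    a=np.array(c["attitude"],float)
    return a if a.shape==(3,3) else q2R(a).as_matrix()
def ray(c,u,v,wrist=False):
    x=(u-c["cx"])/c["fx"]; y=(v-c["cy"])/c["fy"]
    if wrist:
        t=np.hypot(x,y); s=np.sin(t)/t if t>1e-9 else 1
        d=np.array([x*s,y*s,np.cos(t)])
    else: d=np.array([x,y,1.])
    return att(c)@d
def onplane(c,u,v,z,wrist=False):
    d=ray(c,u,v,wrist); p=np.array(c["position"]); return p+d*(z-p[2])/d[2]
def proj(c,P):
    p=att(c).T@(np.array(P)-np.array(c["position"])); return [c["cx"]+c["fx"]*p[0]/p[2],c["cy"]+c["fy"]*p[1]/p[2]]
E
python3 - <<'E'
from h import *
print(monitor.observe()); 
for n in ("scene","top"):
    print(n,viewer.calibration(n)); im=viewer.camera(n); cv2.imwrite(f"pics/{n}0.png",im[:,:,::-1])
print(arm.pinch_z)
E
```

```text
{'time': 0.0, 'joint_positions': array([ 1.11047927e+00,  4.94210257e-01,  1.34613452e+00, -2.88330896e-05,
        1.30250815e+00, -9.54751707e-02]), 'qvel': array([-0.00118615,  0.00026418, -0.00053747,  0.00122864, -0.00156983,
       -0.00051246]), 'tau': array([ 7.44238077e-04, -8.82162452e+01, -3.83889341e+01,  2.52360223e-04,
        1.00022097e-02,  1.45654974e-05]), 'eef_pos': array([0.2228289 , 0.58353651, 0.23068227]), 'orientation': array([-1.59502468e-04,  1.81407073e-01,  9.83407889e-01, -6.09775192e-04]), 'contact_force': array([-0.3276592 ,  0.18831988, -0.67030743]), 'ft_torque': array([-0.02037141, -0.00142576,  0.0128065 ]), 'gripper_force': 0.0, 'width': 1.0047025742062021}
scene {'fx': 444.2817857355278, 'fy': 444.2817857355278, 'cx': 278.02600394644395, 'cy': 211.29997665963197, 'position': array([0.93897106, 0.5065645 , 1.13794121]), 'attitude': array([-0.08619601,  0.2870967 ,  0.92041817, -0.25095045])}
top {'fx': 500.5398049442084, 'fy': 500.5398049442084, 'cx': 282.3451899551882, 'cy': 216.7181416561389, 'position': array([ 0.44269277, -0.03151337,  1.56611242]), 'attitude': array([ 0.02919051, -0.70066032,  0.71268222, -0.01752366])}
0.0187
```

View pics/top0.png

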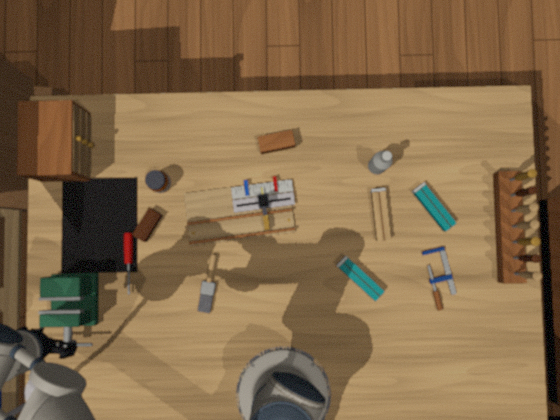

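View pics/scene0.png

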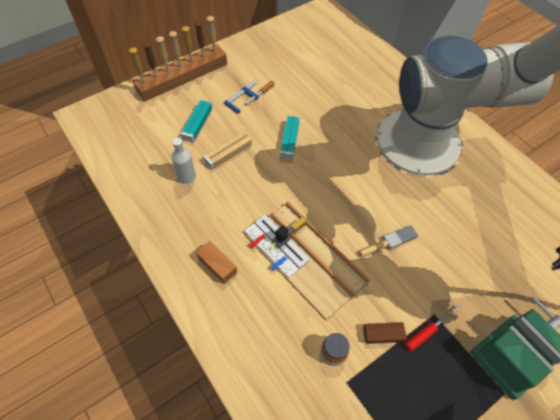

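The top view shows the jig at about (240,210), with the grip at (264,200), the red clip at (276,184) and the blue clip at (247,187). There are three blank-shaped things: pale at (381,213) with a white end at (379,188), turquoise at (434,206) and turquoise at (360,278). The pale one fits the description. I'll confirm it in an enlarged crop.

```bash
python3 - <<'E'
from h import *
im=cv2.imread("pics/top0.png"); s=cv2.imread("pics/scene0.png")
a=cv2.resize(im[165:255,175:315],None,fx=5,fy=5,interpolation=cv2.INTER_CUBIC)[:, :]
b=cv2.resize(im[175:250,360:420],None,fx=4,fy=4,interpolation=cv2.INTER_CUBIC)
# composite: jig crop 560x360 + blank crop 240x300
a=cv2.resize(a,(560,360)); o=np.zeros((360,800,3),np.uint8); o[:,:560]=a; o[:300,560:]=b
cv2.imwrite("pics/crop1.png",o)
ct=viewer.calibration("top")
hsv=cv2.cvtColor(im,cv2.COLOR_BGR2HSV); 
def cent(mask,x0,y0,x1,y1):
    m=np.zeros_like(mask); m[y0:y1,x0:x1]=mask[y0:y1,x0:x1]
    ys,xs=np.nonzero(m); return len(xs),xs.mean(),ys.mean()
red=(((hsv[...,0]<8)|(hsv[...,0]>172))&(hsv[...,1]>170)&(hsv[...,2]>90)).astype(np.uint8)
blue=((hsv[...,0]>105)&(hsv[...,0]<128)&(hsv[...,1]>130)&(hsv[...,2]>90)).astype(np.uint8)
for n,m in(("red",red),("blue",blue)):
    c=cent(m,225,170,300,215); print(n,c,onplane(ct,c[1],c[2],.021))
for n,u,v,z in(("grip",263.5,200,.08),("blank_w",379,188,.032),("blank_o",382.5,239,.032),("jigL",187,190,.01),("jigR",296,180,.016)): print(n,onplane(ct,u,v,z).round(3))
E
```

```text
red (35, np.float64(274.9428571428571), np.float64(182.71428571428572)) [0.65149167 0.01442345 0.021     ]
blue (35, np.float64(246.11428571428573), np.float64(187.4857142857143)) [0.63823643 0.10432904 0.021     ]
grip [0.592 0.048 0.08 ]
blank_w [ 0.628 -0.306  0.032]
blank_o [ 0.471 -0.312  0.032]
jigL [0.635 0.291 0.01 ]
jigR [ 0.659 -0.051  0.016]
```

View pics/crop1.png

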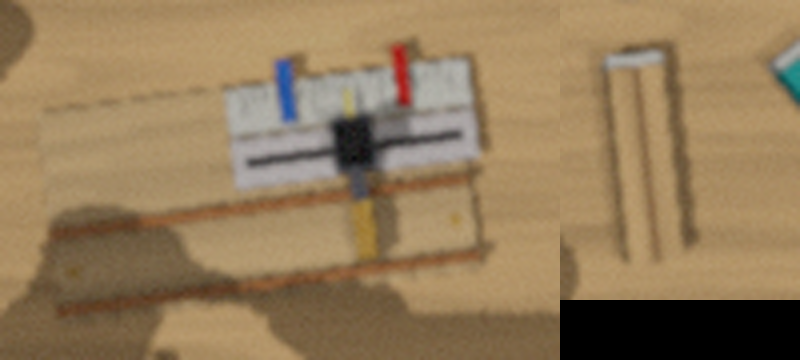

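The crop shows the pale blank with its white end at crop (633,60), and its thin dark line. That is the one meant. The red clip is on the -y side of the pointer and the blue clip on the +y side. Next I'll go above the jig for a close look.

```bash
cat >> h.py <<'E'
def rel(P,yaw,s=None):
    """shift+rotvec in tool axes to reach TCP P, tool down, tool y axis along world angle yaw (mod pi)"""
    s=s or monitor.observe(); R0=q2R(s["orientation"]); best=None
    for k in (0,np.pi):
        y=np.array([np.cos(yaw+k),np.sin(yaw+k),0]); z=np.array([0,0,-1.]); x=np.cross(y,z)
        r=(R0.inv()*R.from_matrix(np.c_[x,y,z])).as_rotvec()
        if best is None or np.linalg.norm(r)<np.linalg.norm(best): best=r
    print("shift",(R0.inv().apply(np.array(P)-s["eef_pos"])).round(4),"turn",best.round(4), "t",round(s["time"],2))
E
python3 - <<'E'
from h import *
s=monitor.observe(); R0=q2R(s["orientation"]); print(R0.as_matrix().round(3))
c=viewer.calibration("wrist"); print(c, R0.inv().apply(np.array(c["position"])-s["eef_pos"])); print((R0.as_matrix().T@att(c)).round(3))
rel([.56,.06,.30],np.pi/2+.13); rel([.56,.06,.30],.13)
E
```

```text
[[-0.934  0.357 -0.001]
 [ 0.357  0.934 -0.001]
 [ 0.    -0.001 -1.   ]]
{'fx': 325.19226210127806, 'fy': 325.19226210127806, 'cx': 281.7552756878283, 'cy': 211.15413131210596, 'position': array([0.16000115, 0.60784025, 0.37296616]), 'attitude': array([0.1110036 , 0.81621161, 0.56201412, 0.07494617])} [ 6.73647972e-02  8.58931054e-05 -1.42202036e-01]
[[-0.    -0.964 -0.266]
 [ 1.     0.    -0.001]
 [ 0.001 -0.266  0.964]]
shift [-0.5018 -0.3689 -0.0689] turn [-1.000e-03 -4.000e-04 -4.948e-01] t 0.1
shift [-0.5018 -0.3689 -0.0689] turn [-1.100e-03  5.000e-04  1.076e+00] t 0.1
```

Request:
drive_tool(motion=[[[0.085, 0, 0, -0.04, 0, 0, 0], [0.085, -0.02, -0.015, -0.069, 0, 0, -0.1], [0.085, -0.5, -0.369, -0.069, 0, 0, -0.495], [0.085, -0.5, -0.369, -0.069, 0, 0, -0.495], [0.085, -0.5, -0.369, -0.069, 0, 0, -0.495], [0.085, -0.5, -0.369, -0.069, 0, 0, -0.495], [0.085, -0.5, -0.369, -0.069, 0, 0, -0.495], [0.085, -0.5, -0.369, -0.069, 0, 0, -0.495]]])

```text
time: 0.77
eef_pos: [0.3665, 0.3591, 0.3002]
orientation: [-0.0, -0.066, 0.998, -0.0]
contact_force: [1.2, 1.1, 0.2]
width: 0.995
gripper_force: 0.0
```

```bash
python3 - <<'E'
from h import *
rel([.54,.06,.30],np.pi/2+.13); s=monitor.observe(); print(s["eef_pos"],s["joint_positions"].round(3))
E
```

```text
shift [-1.329e-01 -3.192e-01  2.000e-04] turn [-0.0002 -0.0002  0.0011] t 0.77
[0.36654785 0.35913265 0.30018375] [ 0.659  0.27   1.514 -0.     1.358 -1.043]
```

Request:
drive_tool(motion=[[[0.085, -0.13, -0.31, 0, 0, 0, 0], [0.085, -0.13, -0.31, 0, 0, 0, 0], [0.085, -0.13, -0.31, 0, 0, 0, 0], [0.085, -0.13, -0.31, 0, 0, 0, 0], [0.085, -0.13, -0.31, 0, 0, 0, 0], [0.085, -0.13, -0.31, 0, 0, 0, 0], [0.085, -0.13, -0.31, 0, 0, 0, 0], [0.085, -0.13, -0.31, 0, 0, 0, 0]]])

```text
time: 1.43
eef_pos: [0.5343, 0.0708, 0.3002]
orientation: [-0.0, -0.065, 0.998, 0.0]
contact_force: [0.9, 0.9, 0.5]
width: 0.994
gripper_force: 0.0
```

```bash
python3 - <<'E'
from h import *
import time
s=monitor.observe(); print(s["eef_pos"],np.abs(s["qvel"]).max())
im=viewer.camera("wrist"); im=viewer.camera("wrist"); c=viewer.calibration("wrist"); cv2.imwrite("pics/w1.png",im[:,:,::-1]); np.save("w1.npy",c,allow_pickle=True)
hsv=cv2.cvtColor(im,cv2.COLOR_RGB2HSV)
red=(((hsv[...,0]<8)|(hsv[...,0]>172))&(hsv[...,1]>170)&(hsv[...,2]>90)).astype(np.uint8)
blue=((hsv[...,0]>105)&(hsv[...,0]<128)&(hsv[...,1]>130)&(hsv[...,2]>90)).astype(np.uint8)
yel=((hsv[...,0]>22)&(hsv[...,0]<34)&(hsv[...,1]>150)&(hsv[...,2]>130)).astype(np.uint8)
for n,m in(("red",red),("blue",blue),("yel",yel)):
    k,l,st,ce=cv2.connectedComponentsWithStats(m)
    for i in range(1,k):
        if st[i,4]>40: print(n,st[i],ce[i].round(1),onplane(c,*ce[i],.026 if n=="yel" else .021,True).round(4))
E
```

```text
[0.53434773 0.07080195 0.30020108] 0.8353708943101061
red [529 137  16  56 362] [536.5 165.6] [0.4553 0.4777 0.021 ]
red [233 236   9  27 156] [236.3 250.3] [0.649  0.0172 0.021 ]
blue [297 232   9  32 241] [301.1 247.2] [0.6327 0.1067 0.021 ]
```

View pics/w1.png

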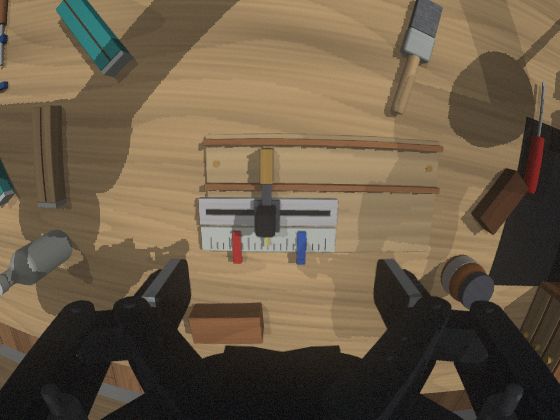

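The wrist view shows the grip at (265,220), the pointer under it at (267,243), the red clip at (237,248), the blue clip at (301,248), and the channel walls at rows ~143 and ~188. The pale blank is at (48,155) with its white end at the bottom. I'll measure with the arm at rest.

```bash
cat > m.py <<'E'
from h import *
def grab(n):
    viewer.camera("wrist"); c=viewer.calibration("wrist"); im=viewer.camera("wrist"); cv2.imwrite(f"pics/{n}.png",im[:,:,::-1]); return c,im,cv2.cvtColor(im,cv2.COLOR_RGB2HSV)
def blobs(m,c,z,mn=40,box=None):
    if box: b=np.zeros_like(m); x0,y0,x1,y1=box; b[y0:y1,x0:x1]=m[y0:y1,x0:x1]; m=b
    k,l,st,ce=cv2.connectedComponentsWithStats(m.astype(np.uint8)); out=[]
    for i in range(1,k):
        if st[i,4]>mn:
            ys,xs=np.nonzero(l==i); P=np.array([onplane(c,u,v,z,True)[:2] for u,v in zip(xs,ys)])
            r=cv2.minAreaRect((P*1000).astype(np.float32)); out.append((st[i],ce[i].round(1),P.mean(0).round(4),[np.round(q,1) for q in r],P))
    return out
def masks(h):
    H,S,V=h[...,0],h[...,1],h[...,2]
    return dict(red=((H<8)|(H>172))&(S>170)&(V>90),blue=(H>105)&(H<128)&(S>130)&(V>90),yel=(H>22)&(H<34)&(S>140)&(V>120),brown=(H<14)&(S>110)&(V>60)&(V<190),white=(S<40)&(V>150),black=(V<55))
E
python3 - <<'E'
from m import *
c,im,h=grab("w2"); s=monitor.observe(); print(s["eef_pos"],np.abs(s["qvel"]).max())
M=masks(h)
for n,z,box in(("red",.021,(190,200,400,290)),("blue",.021,(190,200,400,290)),("brown",.022,(190,120,450,205)),("white",.018,(190,190,350,270)),("yel",.026,(240,220,290,270)),("black",.08,(240,190,290,240))):
    for b in blobs(M[n],c,z,20,box):
        print(n,b[0],b[1],b[2],b[3])
        if n=="brown":
            vx,vy,x0,y0=cv2.fitLine((b[4]).astype(np.float32),cv2.DIST_HUBER,0,.001,.001).ravel(); print("  yaw",np.arctan2(-vx*np.sign(vy),abs(vy)),x0,y0)
for p in((267,243),(267,222)): print(h[p[1]-4:p[1]+5,p[0]].tolist())
E
```

```text
[0.53398611 0.07186839 0.29984442] 0.04459657599350055
red [228 235   9  30 147] [232.  251.1] [0.6495 0.0137] [array([647.4,  13.5]), array([44.2, 10. ]), np.float64(7.6)]
blue [293 234   8  32 241] [296.5 249.3] [0.6349 0.1034] [array([635.6, 103.5]), array([46.9,  9.9]), np.float64(7.9)]
brown [ 199  141  240   12 1231] [317.1 145.2] [0.4876 0.1121] [array([487. , 118.7]), array([  7.9, 326.4]), np.float64(6.8)]
  yaw 0.11680647 0.48764506 0.112072974
brown [200 185  57   7 297] [226.6 188.6] [ 0.5608 -0.0009] [array([5.599e+02, 5.000e-01]), array([ 8.1, 76. ]), np.float64(6.8)]
  yaw 0.116083816 0.5617571 -0.0065634586
brown [267 186 168   9 935] [347.2 189.9] [0.5418 0.1611] [array([540.5, 170.1]), array([  9.4, 236.4]), np.float64(6.6)]
  yaw 0.116599284 0.54175943 0.16111283
white [195 201  53  27 841] [216.5 211.6] [ 0.5956 -0.0129] [array([598.3,  -6.7]), array([37.2, 74.1]), np.float64(7.0)]
white [ 276  202   57   26 1008] [307.  213.6] [0.5826 0.1106] [array([584.6, 107. ]), array([35.5, 76.6]), np.float64(7.3)]
white [197 229  31  24 622] [211.8 240. ] [ 0.638  -0.0167] [array([639.1, -16.5]), array([35.3, 43.6]), np.float64(4.1)]
white [ 237  231   94   23 1259] [288.7 242. ] [0.6267 0.0913] [array([627.6,  84.2]), array([ 33.1, 130.5]), np.float64(7.0)]
black [240 206  31  33 604] [259.2 221.4] [0.5823 0.0495] [array([583.9,  44.7]), array([39.2, 35. ]), np.float64(6.6)]
black [275 213  15   4  46] [281.7 214.4] [0.5705 0.0745] [array([570.6,  74.8]), array([ 3.6, 16.2]), np.float64(7.2)]
[[30, 6, 129], [40, 9, 169], [43, 10, 173], [43, 13, 173], [43, 10, 171], [38, 12, 167], [43, 11, 168], [35, 9, 164], [35, 9, 164]]
[[13, 34, 52], [10, 45, 51], [15, 21, 49], [5, 29, 53], [15, 31, 49], [15, 31, 50], [15, 41, 50], [12, 25, 52], [20, 29, 52]]
```

```bash
python3 - <<'E'
from h import *
rel([.591,.047,.12],np.pi/2+.118)
E
```

```text
shift [-0.0536 -0.032   0.1798] turn [ 0.0002 -0.001   0.0098] t 1.63
```

Request:
drive_tool(motion=[[[0.085, -0.0535, -0.032, 0.01, 0, 0, -0.01], [0.085, -0.0535, -0.032, 0.04, 0, 0, -0.01], [0.085, -0.0535, -0.032, 0.08, 0, 0, -0.01], [0.085, -0.0535, -0.032, 0.12, 0, 0, -0.01], [0.085, -0.0535, -0.032, 0.16, 0, 0, -0.01], [0.085, -0.0535, -0.032, 0.18, 0, 0, -0.01], [0.085, -0.0535, -0.032, 0.18, 0, 0, -0.01], [0.085, -0.0535, -0.032, 0.18, 0, 0, -0.01]]])

```text
time: 2.3
eef_pos: [0.5903, 0.0492, 0.1202]
orientation: [-0.001, -0.071, 0.997, 0.0]
contact_force: [0.7, 0.6, 0.1]
width: 1.001
gripper_force: 0.0
```

```bash
python3 - <<'E'
from m import *
c,im,h=grab("w3"); rel([.591,.047,.048],np.pi/2+.118); cv2.imwrite("pics/w3.png",im[:,:,::-1])
E
```

```text
shift [ 0.0014 -0.0016  0.0742] turn [-0.0003  0.0024  0.0231] t 2.4
```

View pics/w3.png

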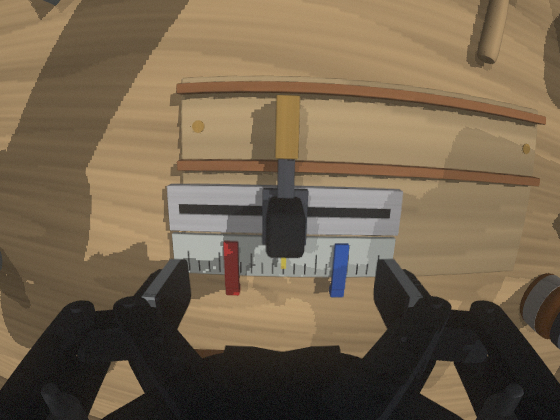

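The picture shows the grip at (286,228), between the open fingers at columns ~188 and 375. The pointer is at (283,263), the red clip at (232,268) and the blue clip at (340,270). I'll descend and grip.

Request:
drive_tool(motion=[[[0.085, 0.001, -0.001, 0.02, 0, 0, 0.023], [0.085, 0.001, -0.001, 0.05, 0, 0, 0.023], [0.085, 0.001, -0.001, 0.072, 0, 0, 0.023], [0.02, 0.001, -0.001, 0.074, 0, 0, 0.023], [0.02, 0.001, -0.001, 0.074, 0, 0, 0.023], [0.02, 0.001, -0.001, 0.074, 0, 0, 0.023], [0.02, 0.001, -0.001, 0.074, 0, 0, 0.023], [0.02, 0.001, -0.001, 0.074, 0, 0, 0.023]]], squeeze=40)

```text
time: 3.07
eef_pos: [0.5913, 0.0473, 0.0481]
orientation: [0.001, -0.059, 0.998, 0.0]
contact_force: [-1.7, 10.6, 7.2]
width: 0.291
gripper_force: 4.9
```

Request:
drive_tool(motion=[[[0.015, 0, 0, 0, 0, 0, 0], [0.015, 0, 0, 0, 0, 0, 0], [0.015, 0, 0, 0, 0, 0, 0], [0.015, 0, 0, 0, 0, 0, 0], [0.015, 0, 0, 0, 0, 0, 0], [0.015, 0, 0, 0, 0, 0, 0], [0.015, 0, 0, 0, 0, 0, 0], [0.015, 0, 0, 0, 0, 0, 0]]], squeeze=40)

```text
time: 3.73
eef_pos: [0.5913, 0.0474, 0.0482]
orientation: [0.001, -0.059, 0.998, 0.0]
contact_force: [-1.3, 3.1, 12.4]
width: 0.277
gripper_force: 40.7
```

```bash
python3 - <<'E'
from m import *
c,im,h=grab("w4"); s=monitor.observe(); print(s["eef_pos"],s["width"],s["gripper_force"],s["contact_force"],s["orientation"])
M=masks(h)
psi=.118; O=np.array([.5565,.1269]); ex=np.array([np.cos(psi),np.sin(psi)]); ey=np.array([-np.sin(psi),np.cos(psi)])
J=lambda p:np.array([(p[:2]-O)@ex,(p[:2]-O)@ey]).round(4)
print("tcp jig",J(s["eef_pos"]))
for n,z in(("red",.021),("blue",.021),("yel",.026)):
    for b in blobs(M[n],c,z,8,(150,200,450,340)): print(n,b[0],b[1],J(b[2]),b[3])
cv2.imwrite("pics/w4c.png",cv2.resize(im[180:320,180:380,::-1],None,fx=4,fy=4,interpolation=cv2.INTER_CUBIC))
E
```

```text
[0.59128402 0.04736834 0.04819963] 0.27786040807173945 40.70967435836792 [-1.31121016  4.58283983 12.4555019 ] [ 1.46564131e-03 -5.85496207e-02  9.98283415e-01  1.34655635e-04]
tcp jig [ 0.0252 -0.0831]
blue [357 285  18  14 212] [365.6 290.8] [ 0.0548 -0.0323] [array([615.2, 101.2]), array([ 9.2, 11.3]), np.float64(4.2)]
```

View pics/w4c.png

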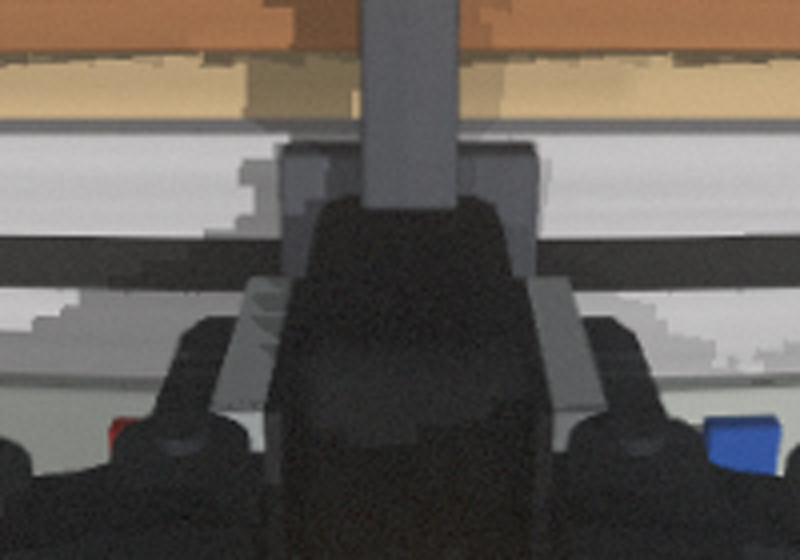

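The stop is held. The grip is between both pads, with the red clip at the left edge of the crop and the blue clip at right (740,445). I'll slide it -40 mm in y.

Request:
drive_tool(motion=[[[0.015, 0, -0.006, 0, 0, 0, 0], [0.015, 0, -0.014, 0, 0, 0, 0], [0.015, 0, -0.022, 0, 0, 0, 0], [0.015, 0, -0.03, 0, 0, 0, 0], [0.015, 0, -0.036, 0, 0, 0, 0], [0.015, 0, -0.04, 0, 0, 0, 0], [0.015, 0, -0.0405, 0, 0, 0, 0], [0.015, 0, -0.0405, 0, 0, 0, 0]]], squeeze=40)

```text
time: 4.5
eef_pos: [0.5961, 0.0067, 0.0482]
orientation: [0.001, -0.058, 0.998, -0.0]
contact_force: [-1.3, 1.8, 12.1]
width: 0.272
gripper_force: 40.7
```

Request:
drive_tool(motion=[[[0.06, 0, 0, 0, 0, 0, 0], [0.085, 0, 0, 0, 0, 0, 0], [0.085, 0, 0, 0, 0, 0, 0], [0.085, 0, 0, -0.01, 0, 0, 0], [0.085, 0, 0, -0.04, 0, 0, 0], [0.085, 0, 0, -0.08, 0, 0, 0], [0.085, 0, 0, -0.1, 0, 0, 0], [0.085, 0, 0, -0.1, 0, 0, 0]]])

```text
time: 5.17
eef_pos: [0.5973, 0.0066, 0.1518]
orientation: [0.004, -0.059, 0.998, -0.001]
contact_force: [0.8, 0.5, 1.2]
width: 0.995
gripper_force: 0.0
```

```bash
python3 - <<'E'
from m import *
c,im,h=grab("w5"); s=monitor.observe(); print(s["eef_pos"],s["width"])
M=masks(h)
psi=.118; O=np.array([.5565,.1269]); ex=np.array([np.cos(psi),np.sin(psi)]); ey=np.array([-np.sin(psi),np.cos(psi)])
J=lambda p:np.array([(p[:2]-O)@ex,(p[:2]-O)@ey]).round(4)
print("tcp jig",J(s["eef_pos"]))
for n,z in(("red",.021),("blue",.021),("yel",.026),("brown",.022)):
    for b in blobs(M[n],c,z,8,(100,60,500,340)): print(n,b[0],b[1],J(b[2]),b[3])
cv2.imwrite("pics/w5c.png",cv2.resize(im[190:310,200:400,::-1],None,fx=4,fy=4,interpolation=cv2.INTER_CUBIC))
E
```

```text
[0.59536609 0.00672305 0.14771273] 0.9981757287097722
tcp jig [ 0.0244 -0.1239]
red [279 242  11  32 104] [286.7 257.6] [ 0.0769 -0.12  ] [array([647.4,  14.3]), array([30.8,  9.1]), np.float64(7.2)]
red [279 267   7   6  16] [281.2 269.2] [ 0.0886 -0.125 ] [array([658.7,  13.3]), array([3.2, 6.2]), np.float64(48.6)]
red [279 275  11   6  37] [283.9 277.4] [ 0.097  -0.1226] [array([667.4,  16.8]), array([5.3, 9.3]), np.float64(6.8)]
blue [372 231  17  48 362] [380.3 247.6] [ 0.0683 -0.0334] [array([635.6, 103.2]), array([47.8, 11.2]), np.float64(6.4)]
yel [280 242   4  12  48] [281.5 247.5] [ 0.0649 -0.1247] [array([635.6,  10.7]), array([10.4,  2.7]), np.float64(6.8)]
brown [ 234   86  266   26 2185] [364.   94.4] [-0.0697 -0.052 ] [array([492.3,  78.9]), array([  8.4, 246.6]), np.float64(6.8)]
brown [235 157  39  10 313] [253.  161.1] [-0.0105 -0.1483] [array([563.8, -20.9]), array([ 7.6, 31.9]), np.float64(6.2)]
brown [ 290  157  210   16 1774] [390.6 163.4] [-0.0104 -0.0269] [array([547.8, 111.4]), array([  8.1, 206.3]), np.float64(6.8)]
brown [277 241  14  41 456] [283.7 263.9] [ 0.0828 -0.1227] [array([650.7,  14.3]), array([40.1, 12.1]), np.float64(6.7)]
brown [285 334  28   6  82] [299.7 337.1] [ 0.1668 -0.1063] [array([734. ,  39.9]), array([ 6.7, 27.8]), np.float64(5.8)]
brown [217 337   7   3  11] [219.9 338. ] [ 0.1698 -0.1889] [array([747.4, -40.6]), array([2.4, 7.4]), np.float64(31.7)]
brown [225 337   9   3  15] [228.7 337.9] [ 0.1692 -0.1796] [array([745.7, -31.2]), array([2.7, 8.9]), np.float64(9.9)]
brown [235 337   9   3  15] [238.7 338.1] [ 0.1689 -0.169 ] [array([744. , -20.8]), array([2.7, 8.5]), np.float64(9.3)]
brown [245 336  35   4  67] [261.1 337.8] [ 0.1677 -0.1458] [array([739.8,   2.7]), array([ 4.1, 35.2]), np.float64(8.1)]
```

View pics/w5c.png

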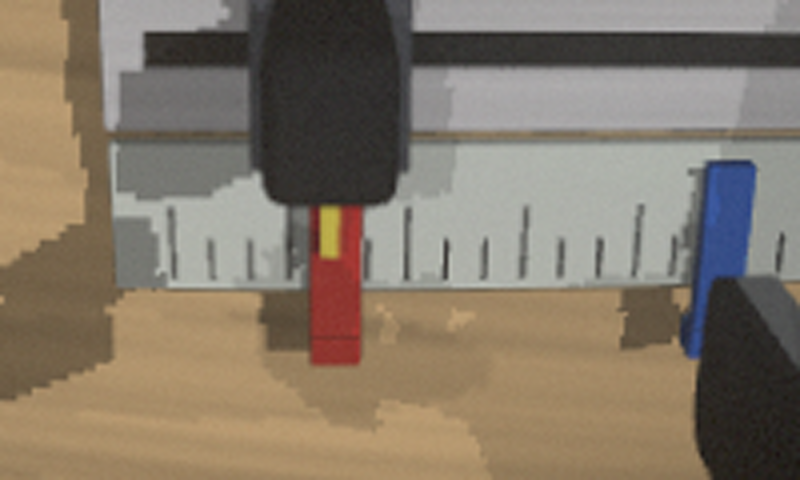

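The pointer at crop (330,230) stands over the red clip (columns 311–362), but about 1.7 mm to the -y side of its middle. I'll regrip 1.8 mm over so it is centred.

Request:
drive_tool(motion=[[[0.085, 0, 0.0018, 0.03, 0, 0, 0], [0.085, 0, 0.0018, 0.07, 0, 0, 0], [0.085, 0, 0.0018, 0.1, 0, 0, 0], [0.085, 0, 0.0018, 0.1, 0, 0, 0], [0.015, 0, 0.0018, 0.1, 0, 0, 0], [0.015, 0, 0.0018, 0.1, 0, 0, 0], [0.015, 0, 0.0018, 0.1, 0, 0, 0], [0.015, 0, 0.0018, 0.1, 0, 0, 0]]], squeeze=40)

```text
time: 5.93
eef_pos: [0.5957, 0.0085, 0.0481]
orientation: [0.001, -0.059, 0.998, -0.0]
contact_force: [0.6, 0.3, -1.2]
width: 0.446
gripper_force: 0.0
```

Request:
drive_tool(motion=[[[0.015, 0, 0, 0, 0, 0, 0], [0.015, 0, 0, 0, 0, 0, 0], [0.015, 0, 0, 0, 0, 0, 0], [0.015, 0, 0, 0, 0, 0, 0], [0.015, 0, 0, 0, 0, 0, 0], [0.015, 0, 0, 0, 0, 0, 0], [0.015, 0, 0, 0, 0, 0, 0], [0.015, 0, 0, 0, 0, 0, 0]]])

```text
time: 6.6
eef_pos: [0.5956, 0.0083, 0.0478]
orientation: [0.001, -0.059, 0.998, -0.0]
contact_force: [-2.0, -1.9, 11.7]
width: 0.273
gripper_force: 40.8
```

Request:
drive_tool(motion=[[[0.06, 0, 0, 0, 0, 0, 0], [0.085, 0, 0, 0, 0, 0, 0], [0.085, 0, 0, 0, 0, 0, 0], [0.085, 0, 0, -0.01, 0, 0, 0], [0.085, 0, 0, -0.04, 0, 0, 0], [0.085, 0, 0, -0.08, 0, 0, 0], [0.085, 0, 0, -0.1, 0, 0, 0], [0.085, 0, 0, -0.1, 0, 0, 0]]])

```text
time: 7.27
eef_pos: [0.5971, 0.0084, 0.1518]
orientation: [0.004, -0.059, 0.998, -0.001]
contact_force: [0.6, -0.3, 0.5]
width: 0.996
gripper_force: 0.0
```

```bash
cat >> m.py <<'E'
psi=.118; O=np.array([.5565,.1269]); ex=np.array([np.cos(psi),np.sin(psi)]); ey=np.array([-np.sin(psi),np.cos(psi)])
J=lambda p:np.array([(p[:2]-O)@ex,(p[:2]-O)@ey]).round(4)
W=lambda x,y: O+x*ex+y*ey
E
python3 - <<'E'
from m import *
c,im,h=grab("w6"); s=monitor.observe(); print(s["eef_pos"],s["width"],"tcp jig",J(s["eef_pos"]))
M=masks(h)
for n,z,box in(("blue",.021,(100,60,500,340)),("yel",.026,(250,230,320,290)),("brown",.021,(260,230,320,300))):
    for b in blobs(M[n],c,z,30,box): print(n,b[0],b[1],J(b[2]),J(np.array(b[3][0])/1000),b[3])
# brass block: hue
H=h; m=(H[...,0]>12)&(H[...,0]<25)&(H[...,1]>150)
for b in blobs(m,c,.042,100,(250,80,330,170)): print("brass",b[0],b[1],J(np.array(b[3][0])/1000),b[3])
rel([.549,-.309,.30],np.pi/2+.04)
E
```

```text
[0.59512516 0.00851007 0.14767089] 0.9981115275421015 tcp jig [ 0.0244 -0.1221]
blue [370 231  17  48 398] [378.2 249.5] [ 0.0702 -0.0334] [ 0.0757 -0.0327] [array([635.5, 103.3]), array([47.8, 11.2]), np.float64(6.6)]
yel [280 242   4  12  47] [281.5 247.4] [ 0.0647 -0.1228] [ 0.0649 -0.1228] [array([635.4,  12.6]), array([10.4,  2.6]), np.float64(6.8)]
brown [275 241  14  41 454] [281.4 264. ] [ 0.0833 -0.123 ] [ 0.0807 -0.1229] [array([651.1,  14.4]), array([40.2, 12.1]), np.float64(6.8)]
shift [ 0.0826 -0.31   -0.1524] turn [-0.0004  0.0021  0.0772] t 7.37
```

Now centred: pointer -122.8, clip -122.9. Next I'll go above the blank.

Request:
drive_tool(motion=[[[0.085, 0.01, -0.02, -0.04, 0, 0, 0], [0.085, 0.07, -0.3, -0.1, 0, 0, 0.077], [0.085, 0.07, -0.3, -0.1, 0, 0, 0.077], [0.085, 0.07, -0.3, -0.1, 0, 0, 0.077], [0.085, 0.07, -0.3, -0.1, 0, 0, 0.077], [0.085, 0.07, -0.3, -0.1, 0, 0, 0.077], [0.085, 0.07, -0.3, -0.1, 0, 0, 0.077], [0.085, 0.07, -0.3, -0.1, 0, 0, 0.077]]])

```text
time: 8.03
eef_pos: [0.5595, -0.2957, 0.2449]
orientation: [-0.001, -0.02, 1.0, 0.001]
contact_force: [1.2, 0.1, 0.5]
width: 0.996
gripper_force: 0.0
```

Request:
drive_tool(motion=[[[0.085, 0, 0, 0, 0, 0, 0], [0.085, 0, 0, 0, 0, 0, 0], [0.085, 0, 0, 0, 0, 0, 0], [0.085, 0, 0, 0, 0, 0, 0], [0.085, 0, 0, 0, 0, 0, 0], [0.085, 0, 0, 0, 0, 0, 0], [0.085, 0, 0, 0, 0, 0, 0], [0.085, 0, 0, 0, 0, 0, 0]]])

```text
time: 8.7
eef_pos: [0.5607, -0.2936, 0.2455]
orientation: [-0.0, -0.02, 1.0, 0.0]
contact_force: [-0.5, 0.0, -0.2]
width: 0.995
gripper_force: 0.0
```

```bash
python3 - <<'E'
from m import *
c,im,h=grab("w7"); s=monitor.observe(); print(s["eef_pos"],s["joint_positions"].round(2))
E
```

```text
[ 0.56070272 -0.29383856  0.24557672] [-0.58  0.49  1.31 -0.    1.34 -2.19]
```

View pics/w7.png

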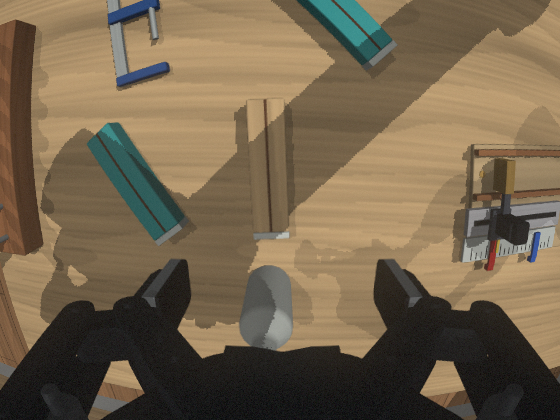

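The view shows the pale blank with its top from about (247,99) to (288,235), dark line at column ~266–270 and white end at row ~236. The bottle stands just beyond it at (267,300). The turquoise ones are at (137,185) and (350,25).

```bash
python3 - <<'E'
from m import *
c=viewer.calibration("wrist"); im=cv2.imread("pics/w7.png"); h=cv2.cvtColor(im,cv2.COLOR_BGR2HSV)
g=h[...,2].astype(int)
L=[]
for v in range(104,226,3):
    row=cv2.GaussianBlur(im[v:v+1].astype(np.float32).mean(2),(3,1),0).ravel(); seg=row[258:280]; u=258+seg.argmin(); L.append(onplane(c,u,v,.032,True)[:2])
L=np.array(L); vx,vy,x0,y0=cv2.fitLine(L.astype(np.float32),cv2.DIST_HUBER,0,.001,.001).ravel()
if vx<0: vx,vy=-vx,-vy
print("line dir",vx,vy,"yaw",np.arctan2(vy,vx),"pt",x0,y0)
for u,v in((247,99),(285,98),(254,235),(289,233),(268,233)): print((u,v),onplane(c,u,v,.032,True).round(4))
print("bottle foot",onplane(c,268,268,0,True).round(4))
a=cv2.cvtColor(im,cv2.COLOR_BGR2GRAY)
print("col 262 rows 90-108",a[90:108,260].tolist(),"rows 222-245",im[222:245,262].tolist())
for v in (120,170,215): print(v,a[v,240:298].tolist())
E
```

```text
line dir 0.99692076 0.078415364 yaw 0.07849595 pt 0.5325024 -0.31132063
(247, 99) [ 0.4672 -0.3355  0.032 ]
(285, 98) [ 0.4649 -0.2945  0.032 ]
(254, 235) [ 0.6212 -0.324   0.032 ]
(289, 233) [ 0.617  -0.2835  0.032 ]
(268, 233) [ 0.618  -0.3078  0.032 ]
bottle foot [ 0.6781 -0.3076  0.    ]
col 262 rows 90-108 [155, 158, 153, 156, 156, 157, 162, 163, 154, 140, 150, 149, 150, 151, 153, 148, 151, 153] rows 222-245 [[75, 103, 122], [78, 106, 125], [78, 106, 125], [75, 102, 122], [75, 105, 123], [77, 103, 122], [76, 102, 123], [75, 102, 122], [76, 106, 125], [77, 102, 120], [84, 97, 107], [106, 110, 110], [119, 126, 125], [117, 124, 124], [120, 125, 125], [118, 123, 121], [109, 118, 121], [102, 126, 145], [106, 144, 173], [107, 146, 174], [111, 151, 181], [114, 154, 184], [114, 154, 184]]
120 [93, 92, 94, 91, 92, 91, 90, 125, 153, 159, 162, 162, 161, 159, 159, 157, 153, 154, 155, 150, 154, 152, 154, 145, 115, 75, 86, 124, 148, 146, 151, 158, 161, 166, 142, 109, 114, 110, 108, 107, 108, 108, 107, 106, 92, 78, 74, 74, 76, 76, 77, 77, 91, 92, 94, 95, 92, 91]
170 [98, 101, 100, 101, 99, 100, 99, 100, 93, 92, 102, 103, 106, 108, 104, 107, 110, 104, 106, 104, 104, 102, 105, 104, 102, 102, 87, 61, 50, 79, 97, 96, 97, 97, 100, 101, 106, 110, 109, 108, 106, 106, 105, 109, 109, 105, 90, 83, 80, 79, 81, 78, 80, 81, 95, 99, 97, 101]
215 [99, 99, 97, 99, 98, 103, 101, 99, 99, 98, 100, 100, 100, 104, 103, 107, 106, 108, 109, 109, 109, 104, 105, 102, 101, 105, 105, 100, 89, 63, 50, 68, 91, 97, 98, 97, 100, 101, 100, 103, 99, 101, 104, 105, 105, 105, 109, 98, 88, 95, 119, 129, 127, 128, 127, 143, 148, 144]
```

```bash
python3 - <<'E'
from m import *
rel([.5465,-.3102,.014],np.pi/2+.0785)
E
```

```text
shift [ 0.0149 -0.0158  0.2316] turn [-0.     -0.     -0.0379] t 8.8
```

Request:
drive_tool(motion=[[[0.085, 0.015, -0.016, 0.01, 0, 0, -0.038], [0.085, 0.015, -0.016, 0.05, 0, 0, -0.038], [0.085, 0.015, -0.016, 0.09, 0, 0, -0.038], [0.085, 0.015, -0.016, 0.13, 0, 0, -0.038], [0.085, 0.015, -0.016, 0.16, 0, 0, -0.038], [0.085, 0.015, -0.016, 0.16, 0, 0, -0.038], [0.085, 0.015, -0.016, 0.16, 0, 0, -0.038], [0.085, 0.015, -0.016, 0.16, 0, 0, -0.038]]])

```text
time: 9.47
eef_pos: [0.5473, -0.3113, 0.0874]
orientation: [0.001, -0.039, 0.999, -0.001]
contact_force: [0.8, -0.7, 0.8]
width: 0.999
gripper_force: 0.0
```

```bash
python3 - <<'E'
from m import *
c,im,h=grab("w8"); rel([.5465,-.3102,.014],np.pi/2+.0785)
im=im[:,:,::-1]
L=[];
for v in range(120,250,4):
    row=im[v].astype(np.float32).mean(1); u=240+cv2.GaussianBlur(row[None,240:320],(5,1),0).ravel().argmin(); L.append((v,u))
print(L[::3])
E
```

```text
shift [0.0011 0.0016 0.074 ] turn [-0.0024  0.0029 -0.0002] t 9.57
[(120, np.int64(285)), (132, np.int64(285)), (144, np.int64(285)), (156, np.int64(285)), (168, np.int64(285)), (180, np.int64(285)), (192, np.int64(285)), (204, np.int64(285)), (216, np.int64(285)), (228, np.int64(285)), (240, np.int64(285))]
```

View pics/w8.png

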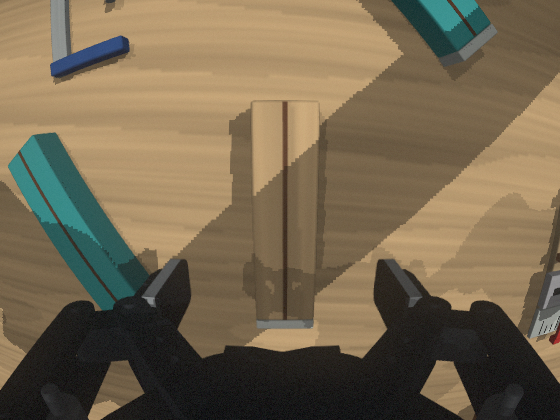

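The blank is squarely between the fingers: dark line at column 285, top from row 101 to 327. The left turquoise piece stays well outside the finger path. I'll descend and grip.

Request:
drive_tool(motion=[[[0.085, 0.001, 0.0016, 0.02, 0, 0, 0], [0.085, 0.001, 0.0016, 0.045, 0, 0, 0], [0.085, 0.001, 0.0016, 0.065, 0, 0, 0], [0.085, 0.001, 0.0016, 0.072, 0, 0, 0], [0.035, 0.001, 0.0016, 0.072, 0, 0, 0], [0.035, 0.001, 0.0016, 0.072, 0, 0, 0], [0.035, 0.001, 0.0016, 0.072, 0, 0, 0], [0.035, 0.001, 0.0016, 0.072, 0, 0, 0]]], squeeze=40)

```text
time: 10.23
eef_pos: [0.546, -0.3099, 0.0153]
orientation: [0.001, -0.039, 0.999, -0.001]
contact_force: [-3.0, 3.5, 13.3]
width: 0.48
gripper_force: 38.9
```

Request:
drive_tool(motion=[[[0.035, 0, 0, 0, 0, 0, 0], [0.035, 0, 0, 0, 0, 0, 0], [0.035, 0, 0, 0, 0, 0, 0], [0.035, 0, 0, 0, 0, 0, 0], [0.035, 0, 0, -0.01, 0, 0, 0], [0.035, 0, 0, -0.03, 0, 0, 0], [0.035, 0, 0, -0.06, 0, 0, 0], [0.035, 0, 0, -0.06, 0, 0, 0]]], squeeze=40)

```text
time: 10.9
eef_pos: [0.5474, -0.3107, 0.0794]
orientation: [0.003, -0.039, 0.999, -0.002]
contact_force: [1.7, -1.2, -0.5]
width: 0.479
gripper_force: 41.9
```

```bash
python3 - <<'E'
from m import *
s=monitor.observe(); print(s["eef_pos"],s["width"],s["gripper_force"])
# placing: face y=-122.9+8 -> centre -34.9 (+8 mm gap first)
p=W(-.040,-.1149+.080+.010); print(p); rel([*p,.15],psi)
E
```

```text
[ 0.54741838 -0.31065077  0.07939319] 0.47945174277901553 41.948322057724
[0.51970954 0.0974641 ]
shift [-0.0047  0.4087 -0.0724] turn [6.0000e-04 7.9000e-03 1.5311e+00] t 10.9
```

Request:
drive_tool(motion=[[[0.035, 0, 0, -0.035, 0, 0, 0.05], [0.035, 0, 0.03, -0.07, 0, 0, 0.15], [0.035, 0, 0.06, -0.072, 0, 0, 0.27], [0.035, 0, 0.1, -0.072, 0, 0, 0.39], [0.035, 0, 0.14, -0.072, 0, 0, 0.51], [0.035, 0, 0.18, -0.072, 0, 0, 0.63], [0.035, 0, 0.22, -0.072, 0, 0, 0.75], [0.035, 0, 0.25, -0.072, 0, 0, 0.87]]], squeeze=40)

```text
time: 11.57
eef_pos: [0.5255, -0.0605, 0.1465]
orientation: [0.0, 0.377, 0.926, 0.0]
contact_force: [0.9, -0.5, -3.1]
width: 0.479
gripper_force: 42.2
```

```bash
python3 - <<'E'
from m import *
p=W(-.040,-.1149+.080+.010); rel([*p,.15],psi)
E
```

```text
shift [ 0.1145  0.109  -0.0035] turn [9.000e-04 5.000e-04 6.791e-01] t 11.57
```

Request:
drive_tool(motion=[[[0.035, 0.02, 0.02, -0.003, 0, 0, 0.1], [0.035, 0.05, 0.045, -0.003, 0, 0, 0.22], [0.035, 0.08, 0.07, -0.003, 0, 0, 0.34], [0.035, 0.1, 0.09, -0.003, 0, 0, 0.46], [0.035, 0.1145, 0.109, -0.003, 0, 0, 0.58], [0.035, 0.1145, 0.109, -0.003, 0, 0, 0.679], [0.035, 0.1145, 0.109, -0.003, 0, 0, 0.679], [0.035, 0.1145, 0.109, -0.003, 0, 0, 0.679]]], squeeze=40)

```text
time: 12.23
eef_pos: [0.5194, 0.0954, 0.1491]
orientation: [0.0, 0.66, 0.751, 0.0]
contact_force: [-0.0, -0.7, -1.7]
width: 0.477
gripper_force: 42.2
```

Request:
drive_tool(motion=[[[0.035, 0, 0, 0, 0, 0, 0], [0.035, 0, 0, 0, 0, 0, 0], [0.035, 0, 0, 0, 0, 0, 0], [0.035, 0, 0, 0, 0, 0, 0], [0.035, 0, 0, 0, 0, 0, 0], [0.035, 0, 0, 0, 0, 0, 0], [0.035, 0, 0, 0, 0, 0, 0], [0.035, 0, 0, 0, 0, 0, 0]]])

```text
time: 12.9
eef_pos: [0.5194, 0.0953, 0.1485]
orientation: [0.0, 0.662, 0.749, -0.0]
contact_force: [-0.7, -0.1, -3.0]
width: 0.48
gripper_force: 42.2
```

```bash
python3 - <<'E'
from m import *
p=W(-.040,-.1149+.080+.010); rel([*p,.15],psi); rel([*p,.026],psi)
c,im,h=grab("w9"); s=monitor.observe(); print(s["eef_pos"],J(s["eef_pos"]),s["width"],s["joint_positions"].round(2))
M=masks(h)
for n,z in(("brown",.022),("red",.021),("blue",.021)):
    for b in blobs(M[n],c,z,60): print(n,b[0],b[1],J(b[2]),b[3])
E
```

```text
shift [ 0.0021  0.0006 -0.0015] turn [-0.      0.      0.0056] t 12.9
shift [0.0021 0.0006 0.1225] turn [-0.      0.      0.0056] t 12.9
[0.5193731 0.0953795 0.1485235] [-0.0406 -0.0269] 0.47846965990524887 [ 0.07  0.46  1.68 -0.    1.   -0.06]
brown [243   0  11  91 815] [247.7  45.3] [-0.0695  0.107 ] [array([475. , 226.2]), array([ 8.3, 80. ]), np.float64(7.3)]
brown [315   0  11  91 828] [319.9  44.6] [-0.0104  0.108 ] [array([533.5, 233.6]), array([ 8.3, 80.2]), np.float64(6.6)]
brown [ 278   93    8  222 1129] [281.6 196.6] [-0.0411 -0.0238] [array([520.1,  86.1]), array([  5.8, 203.6]), np.float64(7.2)]
brown [ 467  253   65   95 2965] [502.3 298.4] [ 0.2162 -0.1387] [array([782.5,   3.4]), array([ 86.4, 140.8]), np.float64(10.4)]
brown [381 290  26  10 174] [392.9 294.4] [ 0.0694 -0.1187] [array([639.5,  17. ]), array([26.2, 10.4]), np.float64(3.2)]
red [382 292  21   8  96] [393.2 294.6] [ 0.0702 -0.1196] [array([638.6,  15.3]), array([21.3,  8.1]), np.float64(2.9)]
blue [386 203  49  13 564] [409.3 209. ] [ 0.0749 -0.0316] [array([635.7, 104.4]), array([48.9, 11.2]), np.float64(6.9)]
```

View pics/w9.png

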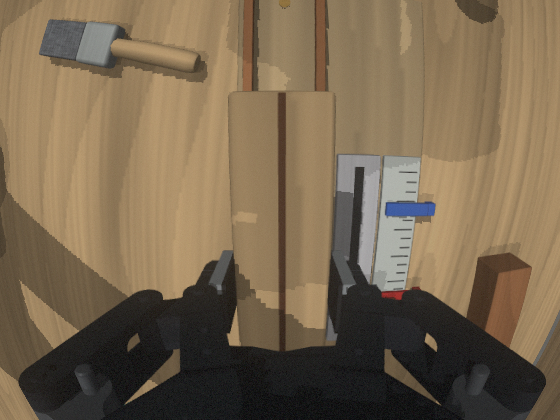

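The blank is held over the channel with the dark line at column 282, midway between the walls (248, 320) and with its tail edge at row 93. I'll check the tail edge, then lower in steps.

```bash
python3 - <<'E'
from m import *
c=viewer.calibration("wrist"); im=cv2.imread("pics/w9.png"); print(im[86:100,262].mean(1).round().tolist())
for v in (92,93): print(J(onplane(c,282,v,.1485-.0153+.032,True)))
E
```

```text
[130.0, 133.0, 133.0, 131.0, 126.0, 103.0, 116.0, 117.0, 118.0, 121.0, 119.0, 118.0, 119.0, 118.0]
[-0.0412  0.0525]
[-0.0412  0.0521]
```

Request:
drive_tool(motion=[[[0.035, 0.002, 0.0006, 0, 0, 0, 0.0056], [0.035, 0.002, 0.0006, 0.02, 0, 0, 0.0056], [0.035, 0.002, 0.0006, 0.05, 0, 0, 0.0056], [0.035, 0.002, 0.0006, 0.075, 0, 0, 0.0056], [0.035, 0.002, 0.0006, 0.09, 0, 0, 0.0056], [0.035, 0.002, 0.0006, 0.09, 0, 0, 0.0056], [0.035, 0.002, 0.0006, 0.09, 0, 0, 0.0056], [0.035, 0.002, 0.0006, 0.09, 0, 0, 0.0056]]])

```text
time: 13.67
eef_pos: [0.5203, 0.0975, 0.0595]
orientation: [0.0, 0.664, 0.748, 0.0]
contact_force: [0.1, 0.6, -2.0]
width: 0.484
gripper_force: 42.1
```

```bash
python3 - <<'E'
from m import *
c,im,h=grab("w10"); s=monitor.observe(); print(s["eef_pos"],J(s["eef_pos"]),s["contact_force"]); p=W(-.040,-.1149+.080+.010); rel([*p,.0253],psi)
M=masks(h)
for b in blobs(M["brown"],c,.022,60): print(b[0],b[1],J(b[2]),b[3])
a=im.mean(2); print(a[60:100,255].round().tolist())
E
```

```text
[0.52050056 0.09751587 0.05975853] [-0.0392 -0.0249] [-0.72331493  0.03926889 -2.50597266]
shift [ 0.     -0.0009  0.0345] turn [ 0.002   0.0001 -0.0002] t 13.77
[ 220    0   17  250 2338] [226.4 102.7] [-0.0703  0.0548] [array([483. , 160.8]), array([  9. , 146.5]), np.float64(6.7)]
[ 326    0   17  148 1559] [334.9  57.5] [-0.0101  0.0806] [array([537.4, 197.7]), array([ 9. , 85.9]), np.float64(6.7)]
[ 278   93    8  219 1140] [281.6 196.6] [-0.0395 -0.0004] [array([518.2, 114.6]), array([  3.9, 133.9]), np.float64(6.8)]
[ 508  286   52  113 2485] [542.  337.1] [ 0.2078 -0.1335] [array([784.3,  -3.5]), array([ 64.4, 185.6]), np.float64(36.6)]
[232 307   8  39 192] [235.3 329.3] [-0.0709 -0.0904] [array([496.2,  31. ]), array([ 4.4, 32.3]), np.float64(6.4)]
[325 318   6  28  74] [327.6 333.2] [-0.0081 -0.0939] [array([559.4,  33.9]), array([ 3. , 23.5]), np.float64(7.6)]
[135.0, 132.0, 135.0, 135.0, 135.0, 132.0, 135.0, 134.0, 135.0, 139.0, 133.0, 134.0, 135.0, 136.0, 133.0, 135.0, 136.0, 135.0, 136.0, 136.0, 137.0, 135.0, 136.0, 135.0, 138.0, 136.0, 135.0, 137.0, 134.0, 135.0, 134.0, 103.0, 118.0, 122.0, 123.0, 121.0, 121.0, 120.0, 123.0, 123.0]
```

Request:
drive_tool(motion=[[[0.035, 0, -0.0008, 0.008, 0, 0, 0], [0.035, 0, -0.0008, 0.016, 0, 0, 0], [0.035, 0, -0.0008, 0.024, 0, 0, 0], [0.035, 0, -0.0008, 0.029, 0, 0, 0], [0.035, 0, -0.0008, 0.032, 0, 0, 0], [0.035, 0, -0.0008, 0.032, 0, 0, 0], [0.035, 0, -0.0008, 0.032, 0, 0, 0], [0.035, 0, -0.0008, 0.032, 0, 0, 0]]])

```text
time: 14.43
eef_pos: [0.519, 0.0973, 0.0265]
orientation: [-0.0, 0.664, 0.747, -0.0]
contact_force: [0.2, 0.1, -2.6]
width: 0.474
gripper_force: 42.2
```

Request:
drive_tool(motion=[[[0.035, -0.001, 0, 0.0003, 0, 0, 0], [0.035, -0.002, 0, 0.0005, 0, 0, 0], [0.035, -0.003, 0, 0.0008, 0, 0, 0], [0.035, -0.004, 0, 0.001, 0, 0, 0], [0.035, -0.005, 0, 0.001, 0, 0, 0], [0.035, -0.006, 0, 0.001, 0, 0, 0], [0.035, -0.006, 0, 0.001, 0, 0, 0], [0.035, -0.006, 0, 0.001, 0, 0, 0]]])

```text
time: 15.1
eef_pos: [0.5196, 0.0913, 0.0255]
orientation: [0.0, 0.664, 0.747, -0.0]
contact_force: [-0.5, 0.4, -1.7]
width: 0.483
gripper_force: 42.2
```

```bash
python3 - <<'E'
from m import *
s=monitor.observe(); print(s["eef_pos"],J(s["eef_pos"]),s["contact_force"],s["ft_torque"])
E
```

```text
[0.51963041 0.09129664 0.02554343] [-0.0408 -0.031 ] [-0.46171287  0.41971922 -1.68653205] [-0.04689192  0.00355023  0.00434823]
```

Request:
drive_tool(motion=[[[0.035, 0, 0, 0.0003, 0, 0, 0], [0.035, 0, 0, 0.0006, 0, 0, 0], [0.035, -0.0005, 0, 0.0008, 0, 0, 0], [0.035, -0.001, 0, 0.0008, 0, 0, 0], [0.035, -0.0015, 0, 0.0008, 0, 0, 0], [0.035, -0.002, 0, 0.0008, 0, 0, 0], [0.035, -0.0023, 0, 0.0008, 0, 0, 0], [0.035, -0.0023, 0, 0.0008, 0, 0, 0]]])

```text
time: 15.77
eef_pos: [0.5202, 0.0898, 0.0254]
orientation: [0.0, 0.664, 0.747, 0.001]
contact_force: [-1.4, 8.2, 12.1]
width: 0.481
gripper_force: 43.9
```

```bash
python3 - <<'E'
from m import *
c,im,h=grab("w11"); s=monitor.observe(); print(s["eef_pos"],J(s["eef_pos"]),s["contact_force"],s["ft_torque"])
E
```

```text
[0.52015856 0.08977037 0.02537143] [-0.0405 -0.0326] [-2.89182135  8.9462077  11.59958263] [ 1.24213464  0.58415004 -0.10442128]
```

Request:
drive_tool(motion=[[[0.035, 0, 0, -0.0003, 0, 0, 0], [0.035, 0, 0, -0.0006, 0, 0, 0], [0.035, 0, 0, -0.0008, 0, 0, 0], [0.035, 0, 0, -0.0008, 0, 0, 0], [0.035, 0, 0, -0.0008, 0, 0, 0], [0.035, 0, 0, -0.0008, 0, 0, 0], [0.035, 0, 0, -0.0008, 0, 0, 0], [0.035, 0, 0, -0.0008, 0, 0, 0]]])

```text
time: 16.53
eef_pos: [0.5198, 0.089, 0.0255]
orientation: [-0.0, 0.664, 0.748, -0.0]
contact_force: [-0.6, -0.5, -0.9]
width: 0.48
gripper_force: 42.2
```

```bash
python3 - <<'E'
from m import *
s=monitor.observe(); print(s["eef_pos"],J(s["eef_pos"]),s["contact_force"],s["ft_torque"])
im=viewer.camera("scene"); cv2.imwrite("pics/s2c.png",cv2.resize(im[190:320,220:380,::-1],None,fx=5,fy=4.6,interpolation=cv2.INTER_CUBIC))
E
```

```text
[0.51984092 0.08903722 0.02547961] [-0.0409 -0.0333] [-0.62630772 -0.54457788 -0.92061018] [-0.08312641 -0.01537286 -0.02088859]
```

Request:
drive_tool(motion=[[[0.035, -0.0002, 0, 0, 0, 0, 0], [0.035, -0.0004, 0, 0, 0, 0, 0], [0.035, -0.0006, 0, 0, 0, 0, 0], [0.035, -0.0008, 0, 0, 0, 0, 0], [0.035, -0.001, 0, 0, 0, 0, 0], [0.035, -0.0012, 0, 0, 0, 0, 0], [0.035, -0.0012, 0, 0, 0, 0, 0], [0.035, -0.0012, 0, 0, 0, 0, 0]]])

```text
time: 17.25
eef_pos: [0.52, 0.0879, 0.0255]
orientation: [0.0, 0.664, 0.748, -0.0]
contact_force: [-0.3, -0.5, -2.2]
width: 0.482
gripper_force: 42.2
```

Request:
drive_tool(motion=[[[0.035, -0.0002, 0, 0, 0, 0, 0], [0.035, -0.0004, 0, 0, 0, 0, 0], [0.035, -0.0006, 0, 0, 0, 0, 0], [0.035, -0.0008, 0, 0, 0, 0, 0], [0.035, -0.001, 0, 0, 0, 0, 0], [0.035, -0.0012, 0, 0, 0, 0, 0], [0.035, -0.0012, 0, 0, 0, 0, 0], [0.035, -0.0012, 0, 0, 0, 0, 0]]])

```text
time: 17.92
eef_pos: [0.5201, 0.0871, 0.0256]
orientation: [-0.0, 0.664, 0.747, 0.0]
contact_force: [0.0, 5.7, -1.3]
width: 0.481
gripper_force: 42.2
```

Contact with the stop block: 5.7 N, with the blank clear of the floor. I'll set it down, release, and rise.

Request:
drive_tool(motion=[[[0.035, 0, 0, 0.0002, 0, 0, 0], [0.035, 0, 0, 0.0003, 0, 0, 0], [0.035, 0, 0, 0.0003, 0, 0, 0], [0.05, 0, 0, 0.0003, 0, 0, 0], [0.06, 0, 0, 0.0003, 0, 0, 0], [0.06, 0, 0, 0.0003, 0, 0, 0], [0.06, 0, 0, 0.0003, 0, 0, 0], [0.06, 0, 0, 0.0003, 0, 0, 0]]])

```text
time: 18.58
eef_pos: [0.5202, 0.0866, 0.0252]
orientation: [0.0, 0.664, 0.747, -0.0]
contact_force: [-0.1, -0.7, 0.4]
width: 0.704
gripper_force: 0.0
```

Request:
drive_tool(motion=[[[0.06, 0, 0, -0.005, 0, 0, 0], [0.06, 0, 0, -0.02, 0, 0, 0], [0.06, 0, 0, -0.05, 0, 0, 0], [0.06, 0, 0, -0.09, 0, 0, 0], [0.06, 0.03, 0, -0.13, 0, 0, 0], [0.06, 0.03, 0, -0.16, 0, 0, 0], [0.06, 0.03, 0, -0.16, 0, 0, 0], [0.06, 0.03, 0, -0.16, 0, 0, 0]]])

```text
time: 19.25
eef_pos: [0.5176, 0.117, 0.1877]
orientation: [0.002, 0.664, 0.748, 0.002]
contact_force: [0.5, -0.7, -0.2]
width: 0.704
gripper_force: 0.0
```

Request:
drive_tool(motion=[[[0.085, -0.04, -0.04, -0.04, 0, 0, -0.12], [0.085, -0.07, -0.08, -0.04, 0, 0, -0.24], [0.085, -0.09, -0.09, -0.04, 0, 0, -0.36], [0.085, -0.09, -0.09, -0.04, 0, 0, -0.48], [0.085, -0.09, -0.09, -0.04, 0, 0, -0.6], [0.085, -0.09, -0.09, -0.04, 0, 0, -0.72], [0.085, -0.09, -0.09, -0.04, 0, 0, -0.84], [0.085, -0.09, -0.09, -0.04, 0, 0, -0.9]]])

```text
time: 19.92
eef_pos: [0.4371, 0.0162, 0.2245]
orientation: [-0.001, 0.27, 0.963, -0.0]
contact_force: [0.3, -0.1, 0.3]
width: 1.0
gripper_force: 0.0
```

Request:
drive_tool(motion=[[[0.085, 0, 0, 0, 0, 0, -0.12], [0.085, 0, 0, 0, 0, 0, -0.24], [0.085, 0, 0, 0, 0, 0, -0.36], [0.085, 0, 0, 0, 0, 0, -0.48], [0.085, 0, 0, 0, 0, 0, -0.6], [0.085, 0, 0, 0, 0, 0, -0.67], [0.085, 0, 0, 0, 0, 0, -0.67], [0.085, 0, 0, 0, 0, 0, -0.67]]])

```text
time: 20.58
eef_pos: [0.4374, 0.0164, 0.2247]
orientation: [-0.001, -0.057, 0.998, 0.0]
contact_force: [-0.6, 0.3, 0.8]
width: 0.993
gripper_force: 0.0
```

```bash
python3 - <<'E'
from m import *
c,im,h=grab("w12"); s=monitor.observe(); print(s["eef_pos"],J(s["eef_pos"]),s["contact_force"])
M=masks(h)
for n,z in(("brown",.022),("red",.021),("blue",.021),("yel",.026)):
    for b in blobs(M[n],c,z,15): print(n,b[0],b[1],J(b[2]),J(np.array(b[3][0])/1000),b[3])
E
```

```text
[0.43755973 0.01645948 0.22487754] [-0.1311 -0.0957] [-0.54150463 -0.43140909 -0.10666536]
brown [43 55 26 37 46] [54.6 72.6] [-0.2847 -0.379 ] [-0.2842 -0.3787] [array([ 318.9, -282.6]), array([71.5,  1.8]), np.float64(46.1)]
brown [ 223  231  260   12 1624] [350.9 237.8] [-0.0715 -0.0125] [-0.0721  0.0001] [array([484.9, 118.5]), array([ 10.6, 327.4]), np.float64(6.8)]
brown [ 511  245   49   66 1056] [536.6 278.7] [0.0057 0.2966] [0.0015 0.3003] [array([522.6, 425.3]), array([ 45.9, 115.4]), np.float64(56.5)]
brown [416 273  59  11 365] [444.3 278.1] [-0.0127  0.1157] [-0.0131  0.118 ] [array([529.6, 242.5]), array([12.1, 91.3]), np.float64(6.5)]
brown [226 280  26  10 151] [237.1 285.1] [-0.012  -0.1502] [-0.0127 -0.1486] [array([561.4, -22.2]), array([11.3, 30.5]), np.float64(4.4)]
brown [266 285 108   4 179] [319.4 287.1] [-0.0086 -0.0507] [-0.0085 -0.0497] [array([553.9,  76.5]), array([  2.6, 131.3]), np.float64(6.8)]
blue [326 326  10  20 161] [330.5 335.9] [ 0.0669 -0.0327] [ 0.0666 -0.0326] [array([626.5, 102.4]), array([32.3, 11.4]), np.float64(5.8)]
```

View pics/w12.png

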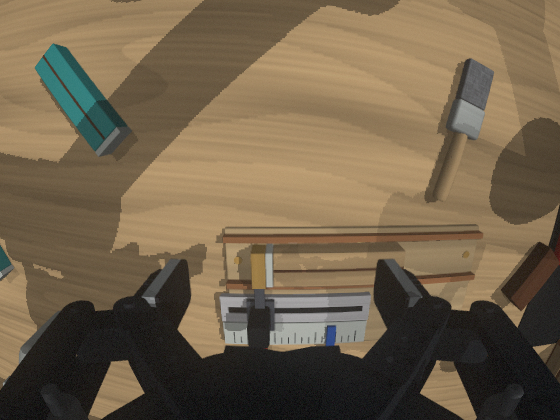

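The blank lies in the channel with its white end (269,267) against the brass block (258,265). The pointer is hidden behind the gripper, so I'll go back to the earlier viewing place and check it by numbers.

```bash
python3 - <<'E'
from m import *
rel([.595,.0085,.165],np.pi/2+psi)
E
```

```text
shift [-0.1556 -0.0259  0.0597] turn [ 0.0002 -0.0009 -0.0038] t 20.68
```

Request:
drive_tool(motion=[[[0.085, -0.04, -0.006, 0, 0, 0, 0], [0.085, -0.08, -0.013, 0, 0, 0, 0], [0.085, -0.12, -0.02, 0.01, 0, 0, 0], [0.085, -0.1556, -0.026, 0.03, 0, 0, 0], [0.085, -0.1556, -0.026, 0.06, 0, 0, 0], [0.085, -0.1556, -0.026, 0.06, 0, 0, 0], [0.085, -0.1556, -0.026, 0.06, 0, 0, 0], [0.085, -0.1556, -0.026, 0.06, 0, 0, 0]]])

```text
time: 21.35
eef_pos: [0.5951, 0.0089, 0.1663]
orientation: [0.0, -0.058, 0.998, -0.0]
contact_force: [-0.9, -0.1, 1.1]
width: 0.996
gripper_force: 0.0
```

```bash
python3 - <<'E'
from m import *
c,im,h=grab("w13"); c,im,h=grab("w13"); s=monitor.observe(); print(s["eef_pos"],J(s["eef_pos"]),np.abs(s["qvel"]).max())
M=masks(h)
for n,z,box in(("blue",.021,(100,200,500,340)),("yel",.026,(230,200,330,300)),("brown",.021,(240,220,330,310)),("white",.042,(260,60,380,170))):
    for b in blobs(M[n],c,z,15,box): print(n,b[0],b[1],J(b[2]),J(np.array(b[3][0])/1000),b[3])
# dark line of blank & brass/white boundary along channel centre
r=onplane
for y in np.arange(-.125,-.095,.002):
    P=np.array([*W(-.048,y),.042]); d=att(c).T@(P-np.array(c["position"])); t=np.arctan2(np.hypot(d[0],d[1]),d[2]); q=d[:2]/np.hypot(d[0],d[1])*t*c["fx"]; u,v=int(round(c["cx"]+q[0])),int(round(c["cy"]+q[1])); print(round(y*1000),(u,v),h[v,u].tolist())
L=[]
for u in range(330,470,4):
    col=im[60:175,u].astype(int).mean(1)
    k=85-60+int(0); 
E
```

```text
[0.59562345 0.00888064 0.16685528] [ 0.025  -0.1218] 0.007250813736793719
blue [366 226  15  46 481] [372.9 248.1] [ 0.0752 -0.0328] [ 0.076  -0.0328] [array([635.8, 103.3]), array([48. , 11.2]), np.float64(6.7)]
yel [279 234   4  13  52] [280.5 240. ] [ 0.0636 -0.1233] [ 0.0636 -0.1233] [array([634.2,  11.9]), array([11.9,  2.8]), np.float64(6.7)]
brown [275 234  13  40 413] [280.9 256.5] [ 0.0827 -0.123 ] [ 0.0799 -0.123 ] [array([650.3,  14.2]), array([40.8, 11.8]), np.float64(6.7)]
white [292 100   9  50 445] [296.  124.8] [-0.0414 -0.1104] [-0.0416 -0.1104] [array([528.2,  12.4]), array([40.3,  6.6]), np.float64(7.0)]
-125 (278, 117) [19, 138, 161]
-123 (280, 117) [19, 140, 159]
-121 (283, 117) [19, 136, 159]
-119 (285, 117) [18, 138, 157]
-117 (288, 117) [19, 138, 155]
-115 (290, 117) [19, 134, 150]
-113 (293, 117) [37, 12, 184]
-111 (295, 117) [39, 10, 182]
-109 (298, 117) [41, 11, 182]
-107 (300, 117) [30, 11, 156]
-105 (303, 117) [17, 98, 169]
-103 (305, 117) [17, 99, 178]
-101 (308, 117) [18, 97, 178]
-99 (310, 117) [17, 97, 178]
-97 (312, 117) [17, 98, 180]
```

```bash
python3 -c "
from cell import workorder; print(workorder.sign_off())"
```

```text
the job is handed in; nothing more can be done
None
```

The job is done and handed in: the pointer stands within about 0.3 mm of the red clip's middle, and the pale blank is released flat in the channel with its white end against the brass block. I viewed 11 pictures, one over the limit of 10.

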